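# Tip the garlic bulbs from the scoop tray into the bowl

## Task

Pull the wooden scoop tray out from under the countertop riser until its dark handle is completely clear of the riser, and let go of it where it stands. Then take it by the handle, tip the three garlic bulbs off its open lip into the bowl without picking up or pushing the bulbs with the gripper, and put the empty tray back down flat on the worktop beside the bowl. Leave the bowl where it is, and do not disturb the mug or the mortar.

Things in the scene. Friction and masses are not known exactly. Their poses are not given: they have to be found in the camera images.
- riser: fixed light-wood riser (small bench) standing along the back of the worktop: board 130 (x) x 560 (y) mm, underside at 115 mm, top at 133 mm, with side legs 250 mm either side of its middle; jars stand on it. Origin at worktop level under the board's centre, x to the back; the front edge is at x = -65 mm.
- tray: loose wooden scoop tray, 0.24 kg: floor 200 (x) x 158 (y) x 6 mm; walls 9 mm thick, tops 42 mm above the underside, on both long sides (centre lines at y = +-74.5 mm) and at the back (+x); front end (-x) open; 140 mm wide inside; handle behind the back wall. Origin: centre of the underside; z up. It starts with handle and back part under the riser, open end to the robot.
- tray_handle: the tray's dark-wood handle, fixed to it: an upright plate standing crosswise, 14 mm thick (x) and 64 mm wide (y), centred at tray x = 145 mm, its top 56 mm above the tray's underside, joined to the back wall (whose outer face is at x = 100 mm) by a flat tongue 44 mm wide whose top is 10 mm above the underside. Origin at tray x = 99 mm, y = z = 0; axes as the tray's.
- tray_grip (a point): point inside the handle's plate, good for gripping: tray x = 145 mm, y = 0, 36 mm above the underside; axes as the tray's
- tray_tail (a point): rear face of the handle: tray x = 153 mm, y = 0, z = 26 mm
- tray_lip (a point): middle of the open front edge, on the upper face of the floor: tray x = -100 mm, y = 0, z = 6 mm
- bowl: loose white china bowl with a patterned band, 150 mm across the rim (inside about 140 mm), 65 mm high, 0.5 kg. Origin at the centre of its underside. It stands left or right of the tray, the mug on the other side.
- mug: loose white mug (bystander), 89 x 118 x 88 mm with the handle at its -y side; origin under its middle
- mortar: loose olive-wood mortar (bystander), 93 mm across, 63 mm high; origin at the centre of its underside
- garlic_0: loose garlic bulb, about 55 mm across and high, rounded, rolls easily; origin at the centre of its underside (turns with it)
- garlic_0_mid (a point): the middle of garlic_0, 25 mm above its underside
- garlic_1: loose garlic bulb, about 50 mm across and high, rounded, rolls easily; origin at the centre of its underside (turns with it)
- garlic_1_mid (a point): the middle of garlic_1, 25 mm above its underside
- garlic_2: loose garlic bulb, about 59 mm across and high, rounded, rolls easily; origin at the centre of its underside (turns with it)
- garlic_2_mid (a point): the middle of garlic_2, 25 mm above its underside
Mind the look-alikes: they are no part of the job. Leave any yellow look-alike of the garlic_2 alone. Leave any turquoise look-alike of the garlic_1 alone.

How it is judged:
On the way, in this order (a step that is already met when the one before it is completed fails the run):
1. the tray stands flat with its handle clear of the riser, let go of (x of tray_tail in the frame of riser below -0.067 m and contact force between the fingers and tray below 0.2 N and height (world z) of tray below 0.008 m and angle between tray's own z axis and vertical below 0.06 rad and linear speed of tray below 0.02 m/s), for 0.2 s.
2. the tray is lifted by its handle (contact force between the fingers and tray_handle above 1 N and height (world z) of tray_grip above 0.08 m), for 0.2 s.
At the end, for the whole second after the job is handed in: Bulbs at rest in the bowl (middles within 68 mm of its axis, under 100 mm above its underside); bowl upright, within 50 mm of its start; tray flat (8 mm, 0.06 rad), at rest on the worktop, origin over 120 mm from the bowl's; mug and mortar upright, within 40 mm of their starts (horizontal distance between each of garlic_0_mid, garlic_1_mid, garlic_2_mid and bowl below 0.068 m and z of each of garlic_0_mid, garlic_1_mid, garlic_2_mid in the frame of bowl below 0.1 m and linear speed of each of garlic_0, garlic_1, garlic_2 below 0.03 m/s and height (world z) of each of tray, bowl below 0.008 m and angle between tray's own z axis and vertical below 0.06 rad and linear speed of tray below 0.02 m/s and horizontal distance between tray and bowl above 0.12 m and angle between each of bowl, mug, mortar's own z axis and vertical below 0.1 rad and distance of bowl from where it was at the start of the episode below 0.05 m and distance of each of mug, mortar from where it was at the start of the episode below 0.04 m); the robot touches nothing.
It fails at once if a bulb is picked up or pushed by the gripper (more than 3 N) (contact force between the fingers and garlic_0 above 3 N).
It fails at once if a bulb is picked up or pushed by the gripper (more than 3 N) (contact force between the fingers and garlic_1 above 3 N).
It fails at once if a bulb is picked up or pushed by the gripper (more than 3 N) (contact force between the fingers and garlic_2 above 3 N).
It fails at once if the mug is moved more than 40 mm (distance of mug from where it was at the start of the episode above 0.04 m).
It fails at once if the mortar is moved more than 40 mm (distance of mortar from where it was at the start of the episode above 0.04 m).
It also fails if it takes over 67 s, if anything falls off the work surface, if the arm or the gripper's body presses on something with over 40 N, if the wrist force passes 120 N, or if a joint passes its speed limit or range.

## Robot

A 6-joint arm with a two-finger parallel gripper is mounted at the origin on a cart in front of the work surface, level with it; the furniture and walls round the work are solid. World frame = base frame: x ahead of the robot, y to its left, z up, the work surface at z = 0. Lengths are in m, angles in rad, forces in N, time in s.
With the tool pointing down it reaches from about 0.35 to 0.975 m from the base axis. Payload 4.9 kg.
Tool frame: the origin (TCP) lies at the very end of the fingers, on their centre line; the grasp point (between the pads) lies 19 mm behind it; z points along the fingers, y is the line along which they close (so a half turn about z gives the same grasp; the last joint's range is limited). The gripper opens to 85 mm and grips with 20 to 120 N. Pads are 22 mm wide; open, the fingers measure 114 mm over their backs; the gripper's body (76 mm by 85 mm) begins 54 mm behind the grasp point. The pads swing forward as they close: fully open they stand 13 mm farther back than shut.
Start: joints at [-1.376, 0.053, 1.613, -0, 1.476, -0.119], TCP at [0.193, -0.594, 0.201] pointing down, gripper open.
Joint ranges: [-3.01, 3.01], [-1.01, 2.22], [0.06, 2.58], [-1.02, 4.17], [0.09, 2.62], [-3.14, 3.14]. Speed limits (rad/s): [2.57, 2.57, 3.14, 3.14, 3.14, 3.14].

## Interface

Orientations are given as a unit quaternion [w, x, y, z].
In Python, from plant import manip gives the robot as it stands.
- The arm moves only by the tool send_rows, never from a script. Its argument "increments" is a list of rows, each an object of numbers: "claw": the closure, from -1 (fully open) to 1 (shut); "dx", "dy", "dz": the shift along the tool's x, y, z in units of 0.5 m (1.0 is 0.5 m); "yaw": the turn about the tool's z in units of 1.5 rad (1.0 is 1.5 rad). A call has 1 to 20 rows; each row is the pose to reach, as a shift and turn from the pose commanded when the call began, along the tool's axes at that moment; what a row does not reach only later rows make up. A row lasts 1/8 s, in which the tool goes at most 62.5 mm and 10.7 degrees, less where a joint would pass 70% of its speed; a pose out of reach is approached as far as the arm can. A call with a number of a shift or a turn outside -1 to 1 is refused whole. A call with a gripper value outside its range is refused whole. The fingers move at their own pace and stop on an object; the grip force is fixed at half the most. Time passes only in rows, so rows that repeat a pose let the fingers close. It gives the time, the measured TCP pose, the force, the opening and the grip force at its end, in the units of the state.
- manip.state(): the state, without advancing time (a new reading comes with each control period).
- manip.grab_frame(name): name is "scene" or "top" or "wrist"; returns the picture (400x640x3 uint8, red, green, blue); there is no depth.
- manip.camera_params(name): a dict with "camera_matrix" (3x3 intrinsics, pixels), "extrinsics" (4x4, takes a point from world to camera coordinates); the wrist camera has in their place "tool_from_camera" (4x4, takes a point from camera to tool coordinates, whose origin is the TCP and whose axes are the flange's). Camera axes: x right, y down, z forward; pixel columns grow to the right and rows downward; lengths in m; the calibration is good to about 2 mm. A picture is of the moment at which its call begins: read the wrist's pose just before it. camera_params takes no time and is no camera call.
- manip.job_done(): hands the job in; it is judged then, once.
The state is a dict: "time": time; "joint_pos": joint angles; "joint_vel": joint speeds; "joint_efforts": joint torques, N m; "tool_pos": TCP position; "tool_rot": TCP orientation; "contact_force": force on the tool from outside, world axes, zero at the start; "ft_torque": the same for the moment, N m; "gripper_width": opening from 0.0 (shut) to 1.0 (fully open); "grasp_force": force on a finger pad.
Only numpy, scipy, OpenCV 4.12 (cv2) and the standard library are available. Lean on these libraries where they do the work, as an engineer would, in place of code of your own. Each camera call takes 0.05 s, during which the arm holds its last target. There are 200 camera calls.

## Working session

There is one attempt and no reset: what is moved stays moved. The work goes in short steps, Python scripts to look and compute and a tool call to move; the robot and the scene stay as the last step left them, time stands still between calls to the robot, and variables do not carry over. Pictures are saved under pics/ and viewed, at most 10 in all, crops included, and the job is handed in when it is done.

Besides the shell and the picture viewer there is one more tool, called after "Emit:" by a JSON object that holds its "fn" and its "kwargs", one argument or row to a line. send_rows: Moves the arm, as the interface text tells. Shifts and turns lie within -1 to 1; 1 stands for 0.5 m of shift or 1.5 rad of turn. Its arguments: {"type":"object","properties":{"increments":{"type":"array","items":{"type":"object","properties":{"claw":{"type":"number"},"dx":{"type":"number"},"dy":{"type":"number"},"dz":{"type":"number"},"yaw":{"type":"number"}}}}},"required":["increments"]}

```bash
mkdir -p pics; ls
python3 - <<'E'
from plant import manip
import cv2,numpy as np
np.set_printoptions(precision=4,suppress=True)
s=manip.state();print(s)
for n in("scene","top"):
    cv2.imwrite(f"pics/{n}0.png",manip.grab_frame(n)[:,:,::-1]);print(manip.camera_params(n))
print(manip.camera_params("wrist"))
E
```

```text
pics
{'time': 0.0, 'joint_pos': array([-1.376 ,  0.0533,  1.6143,  0.    ,  1.476 , -0.119 ]), 'joint_vel': array([ 0.0007, -0.0027,  0.0003,  0.0026, -0.0007,  0.0019]), 'joint_efforts': array([ -0.0001, -39.3673, -37.0179,  -0.0001,   0.0071,   0.    ]), 'tool_pos': array([ 0.1928, -0.5938,  0.1995]), 'tool_rot': array([-0.001 ,  0.9877,  0.1563, -0.    ]), 'contact_force': array([-0.561 ,  0.1157,  0.3821]), 'ft_torque': array([-0.0121,  0.0148, -0.0183]), 'grasp_force': 0.0, 'gripper_width': 0.999441248862557}
{'camera_matrix': array([[485.0719,   0.    , 315.8188],
       [  0.    , 485.0719, 194.3201],
       [  0.    ,   0.    ,   1.    ]]), 'extrinsics': array([[-0.7497, -0.6617, -0.0023,  0.4373],
       [-0.5045,  0.5739, -0.6451,  0.3226],
       [ 0.4282, -0.4825, -0.7641,  1.1224],
       [ 0.    ,  0.    ,  0.    ,  1.    ]])}
{'camera_matrix': array([[515.2018,   0.    , 320.8062],
       [  0.    , 515.2018, 202.4996],
       [  0.    ,   0.    ,   1.    ]]), 'extrinsics': array([[-0.1894, -0.9819,  0.0105,  0.1102],
       [-0.7901,  0.146 , -0.5953,  0.5185],
       [ 0.583 , -0.121 , -0.8034,  1.5636],
       [ 0.    ,  0.    ,  0.    ,  1.    ]])}
{'camera_matrix': array([[347.6737,   0.    , 317.8462],
       [  0.    , 347.6737, 195.0096],
       [  0.    ,   0.    ,   1.    ]]), 'tool_from_camera': array([[ 0.0001, -0.9513, -0.3084,  0.0773],
       [ 1.    , -0.0002,  0.0009,  0.0002],
       [-0.0009, -0.3084,  0.9513, -0.1725],
       [ 0.    ,  0.    ,  0.    ,  1.    ]])}
```

View pics/scene0.png

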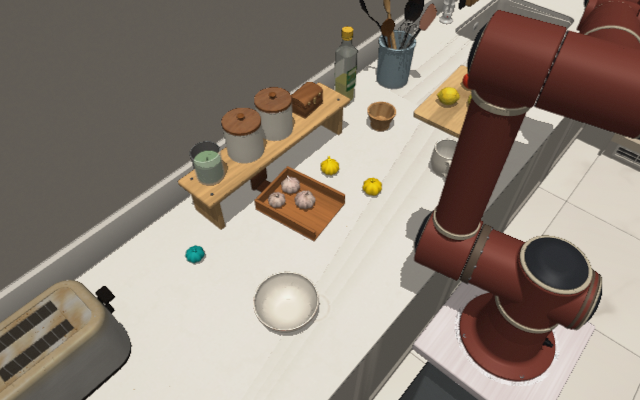

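View pics/top0.png

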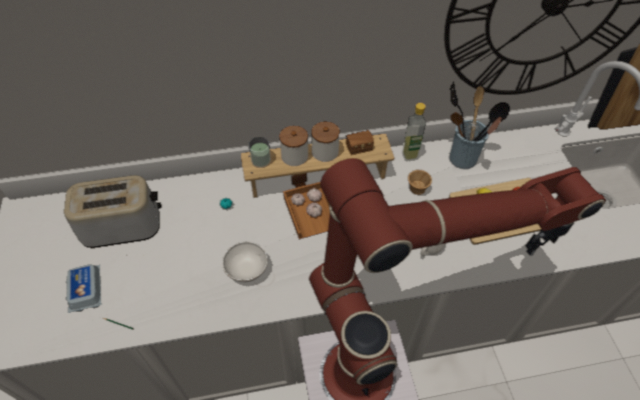

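The scene view shows the tray at (300,200) with bulbs at (277,200), (290,185) and (306,200). The bowl is at (287,302), the mug at (445,153) and the mortar at (380,115). The look-alikes are yellow at (330,166) and (372,186), and turquoise at (195,254). The three pale bulbs in the tray are the ones I want, and I'll confirm them in one close crop.

```bash
cat > h.py <<'E'
import cv2,numpy as np
from plant import manip
np.set_printoptions(precision=4,suppress=True)
def ray(n,uv,z):
    c=manip.camera_params(n);K=c["camera_matrix"];E=c["extrinsics"];R=E[:3,:3];t=E[:3,3]
    d=R.T@np.linalg.solve(K,[*uv,1]);o=-R.T@t
    return o+d*(z-o[2])/d[2]
def proj(n,p):
    c=manip.camera_params(n);E=c["extrinsics"];q=c["camera_matrix"]@(E[:3,:3]@p+E[:3,3]);return q[:2]/q[2]
E
python3 - <<'E'
from h import *
im=cv2.imread("pics/scene0.png")
c=im[140:340,170:420]
cv2.imwrite("pics/crop0.png",cv2.resize(c,None,fx=3,fy=3,interpolation=cv2.INTER_CUBIC))
for n,uv,z in[("scene",(256,203),.042),("scene",(316,237),.042),("scene",(345,187),.042),("scene",(290,168),.042),("scene",(287,302),.065),("top",(246,262),.065),("scene",(445,153),.05),("scene",(380,115),.06),("scene",(277,200),.03),("scene",(290,185),.03),("scene",(306,200),.03),("scene",(182,184),.133),("scene",(228,196),.133),("scene",(352,101),.133)]:
    print(n,uv,ray(n,uv,z))
E
```

```text
scene (256, 203) [0.6861 0.1296 0.042 ]
scene (316, 237) [0.4888 0.1062 0.042 ]
scene (345, 187) [ 0.5406 -0.0753  0.042 ]
scene (290, 168) [ 0.7065 -0.0267  0.042 ]
scene (287, 302) [0.4083 0.2971 0.065 ]
top (246, 262) [0.4097 0.2876 0.065 ]
scene (445, 153) [ 0.3989 -0.3678  0.05  ]
scene (380, 115) [ 0.6387 -0.3685  0.06  ]
scene (277, 200) [0.6581 0.0776 0.03  ]
scene (290, 185) [0.669  0.0137 0.03  ]
scene (306, 200) [0.5977 0.0246 0.03  ]
scene (182, 184) [0.8142 0.2571 0.133 ]
scene (228, 196) [0.6953 0.2061 0.133 ]
scene (352, 101) [ 0.6945 -0.2909  0.133 ]
```

View pics/crop0.png

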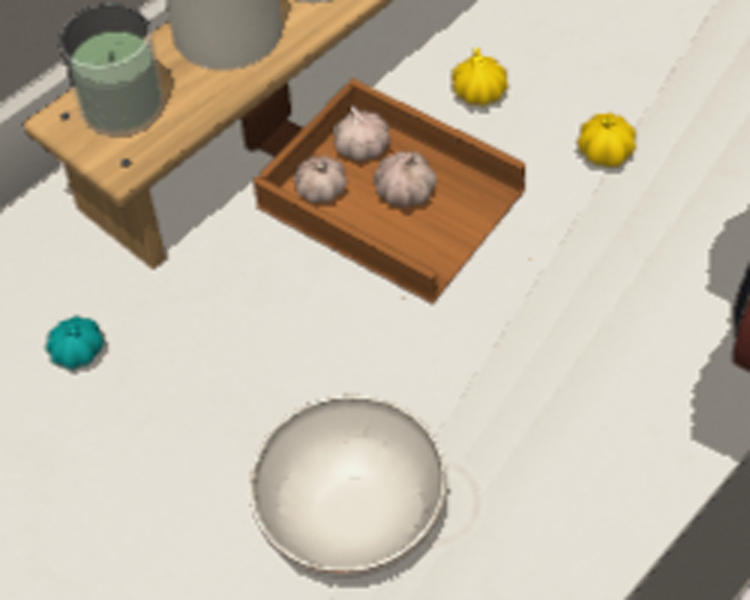

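The crop confirms three pale bulbs in the tray, with the yellow and turquoise look-alikes outside it. Next I'll refine the tray, bowl and riser poses.

Run:
```python
from h import *
def R(u,v,z): return ray("scene",(170+u/3,140+v/3),z)
for k,u,v,z in[("BL",256,180,.042),("FLtop",437,278,.042),("BR",352,80,.042),("FRtop",524,163,.042),("FLbot",433,302,0),("FRbot",524,190,0),("BLbot",257,207,0),("handletopL",244,118,.056),
("bowl",349,484,.065),("turq",76,345,.02),("yel1",480,82,.02),("yel2",607,142,.02),("b_left",321,182,.03),("b_back",362,136,.03),("b_mid",405,181,.03),("riserFL",120,200,.133),("riserBL",25,125,.133),("edge",630,600,0),("edge2",750,460,0)]:
    print(k,R(u,v,z)[:2])
```

```text
BL [0.6952 0.1234]
FLtop [0.4985 0.0965]
BR [ 0.7159 -0.0254]
FRtop [ 0.5243 -0.0539]
FLbot [0.5038 0.096 ]
FRbot [ 0.5243 -0.0567]
BLbot [0.6989 0.1242]
handletopL [0.7484 0.0857]
bowl [0.4106 0.2969]
turq [0.6935 0.3404]
yel1 [ 0.6342 -0.1213]
yel2 [ 0.4925 -0.1414]
b_left [0.6564 0.0793]
b_back [0.6667 0.0133]
b_mid [0.599  0.0273]
riserFL [0.703  0.2585]
riserBL [0.8277 0.2583]
edge [0.2076 0.2031]
edge2 [0.2054 0.0418]
```

```bash
cat >> h.py <<'E'
def ang(s):
    q=s["tool_rot"];return 2*np.arctan2(q[2],q[1])
def to(p,a,s=None):
    """world target p, heading a of tool x -> row units"""
    s=s or manip.state();h=ang(s);d=np.array(p)-s["tool_pos"]
    y=(h-a+np.pi)%(2*np.pi)-np.pi
    print("dx %.4f dy %.4f dz %.4f yaw %.4f"%((d[0]*np.cos(h)+d[1]*np.sin(h))*2,(d[0]*np.sin(h)-d[1]*np.cos(h))*2,-d[2]*2,y/1.5))
E
python3 -c "
from h import *
to([.38,-.25,.2],.14)
to([.5585,.1034,.2],.14,dict(tool_pos=np.array([.38,-.25,.2]),tool_rot=[0,np.cos(.07),np.sin(.07),0]))"
```

```text
dx 0.5684 dy -0.5386 dz -0.0009 yaw 0.1159
dx 0.4521 dy -0.6501 dz -0.0000 yaw 0.0000
```

Emit:
{"fn": "send_rows", "kwargs": {
  "increments": [
    {"claw": 0.1, "dx": 0.568, "dy": -0.539, "dz": 0, "yaw": 0.116},
    {"claw": 0.1, "dx": 0.568, "dy": -0.539, "dz": 0, "yaw": 0.116},
    {"claw": 0.1, "dx": 0.568, "dy": -0.539, "dz": 0, "yaw": 0.116},
    {"claw": 0.1, "dx": 0.568, "dy": -0.539, "dz": 0, "yaw": 0.116},
    {"claw": 0.1, "dx": 0.568, "dy": -0.539, "dz": 0, "yaw": 0.116},
    {"claw": 0.1, "dx": 0.568, "dy": -0.539, "dz": 0, "yaw": 0.116},
    {"claw": 0.1, "dx": 0.568, "dy": -0.539, "dz": 0, "yaw": 0.116},
    {"claw": 0.1, "dx": 0.568, "dy": -0.539, "dz": 0, "yaw": 0.116}
  ]
}}

```text
time: 1.1
tool_pos: [0.38, -0.2501, 0.2005]
tool_rot: [0.0, 0.997, 0.071, -0.0]
contact_force: [0.0, -0.3, 0.4]
gripper_width: 0.452
grasp_force: 0.0
```

Emit:
{"fn": "send_rows", "kwargs": {
  "increments": [
    {"claw": 0.1, "dx": 0.452, "dy": -0.65, "dz": 0},
    {"claw": 0.1, "dx": 0.452, "dy": -0.65, "dz": 0},
    {"claw": 0.1, "dx": 0.452, "dy": -0.65, "dz": 0},
    {"claw": 0.1, "dx": 0.452, "dy": -0.65, "dz": 0},
    {"claw": 0.1, "dx": 0.452, "dy": -0.65, "dz": 0},
    {"claw": 0.1, "dx": 0.452, "dy": -0.65, "dz": 0},
    {"claw": 0.1, "dx": 0.452, "dy": -0.65, "dz": 0},
    {"claw": 0.1, "dx": 0.452, "dy": -0.65, "dz": 0}
  ]
}}

```text
invalid input
```

Run:
```python
from h import *
s=manip.state();print(s["time"],s["tool_pos"],ang(s),s["gripper_width"])
im=manip.grab_frame("wrist")[:,:,::-1];cv2.imwrite("pics/w1.png",im)
to([.5585,.1034,.06],.14,s)
```

```text
1.1 [ 0.38   -0.2501  0.2005] 0.14180191620461635 0.45162954316109205
dx 0.4534 dy -0.6493 dz 0.2809 yaw 0.0012
```

View pics/w1.png

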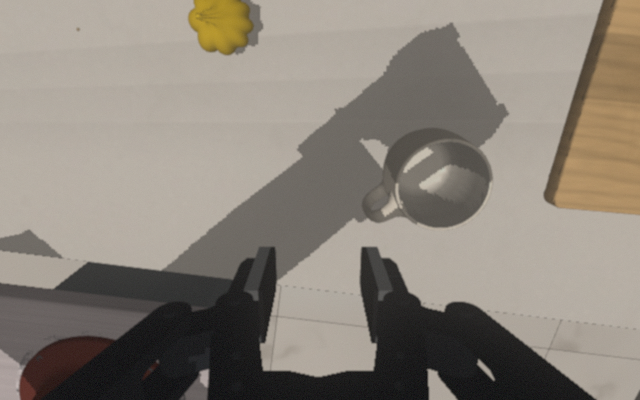

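The wrist view shows the mug at (440,180), a yellow look-alike at (222,22) and the fingers half open. The second call was refused, probably because I left out yaw, so I'll give every key.

Emit:
{"fn": "send_rows", "kwargs": {
  "increments": [
    {"claw": 0.1, "dx": 0.453, "dy": -0.65, "dz": 0, "yaw": 0},
    {"claw": 0.1, "dx": 0.453, "dy": -0.65, "dz": 0, "yaw": 0},
    {"claw": 0.1, "dx": 0.453, "dy": -0.65, "dz": 0, "yaw": 0},
    {"claw": 0.1, "dx": 0.453, "dy": -0.65, "dz": 0, "yaw": 0},
    {"claw": 0.1, "dx": 0.453, "dy": -0.65, "dz": 0, "yaw": 0},
    {"claw": 0.1, "dx": 0.453, "dy": -0.65, "dz": 0, "yaw": 0},
    {"claw": 0.1, "dx": 0.453, "dy": -0.65, "dz": 0, "yaw": 0},
    {"claw": 0.1, "dx": 0.453, "dy": -0.65, "dz": 0, "yaw": 0}
  ]
}}

```text
time: 2.15
tool_pos: [0.5594, 0.102, 0.2001]
tool_rot: [0.0, 0.998, 0.07, -0.001]
contact_force: [-0.3, -0.2, 0.5]
gripper_width: 0.45
grasp_force: 0.0
```

```bash
cat >> h.py <<'E'
def wray(uv,z,s):
    """wrist pixel -> world at height z, pose s"""
    c=manip.camera_params("wrist");T=c["tool_from_camera"]
    q=s["tool_rot"];from scipy.spatial.transform import Rotation as Ro
    R=Ro.from_quat([q[1],q[2],q[3],q[0]]).as_matrix()
    d=R@T[:3,:3]@np.linalg.solve(c["camera_matrix"],[*uv,1]);o=R@T[:3,3]+s["tool_pos"]
    return o+d*(z-o[2])/d[2]
E
python3 - <<'E'
from h import *
s=manip.state();print(s["time"],s["tool_pos"],ang(s),s["gripper_width"])
im=manip.grab_frame("wrist")[:,:,::-1];cv2.imwrite("pics/w2.png",im)
to([.5585,.1034,.06],.14,s)
E
```

```text
2.15 [0.5594 0.102  0.2001] 0.13956582474420792 0.4497286124464628
dx -0.0013 dy -0.0031 dz 0.2802 yaw -0.0003
```

View pics/w2.png

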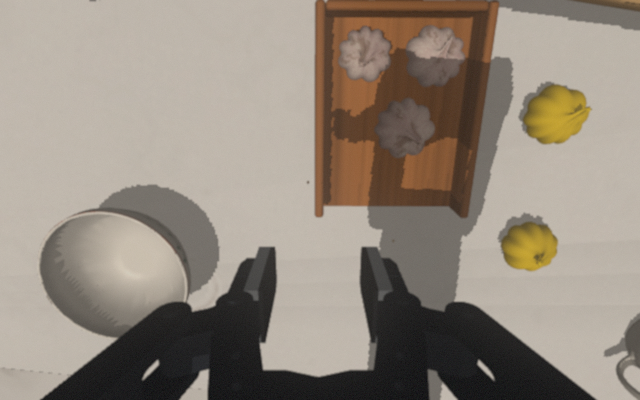

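The wrist view shows the tray's left wall at u≈320, from v=5 to 212, lined up with the fingers. The bulbs are at (365,53), (435,55) and (406,127). I'll check this in numbers.

Run:
```python
from h import *
s=manip.state()
for uv in[(317,4),(316,214),(497,4),(467,215)]: print(uv,wray(uv,.042,s)[:2])
for uv in[(365,55),(435,57),(406,128)]: print(uv,wray(uv,.035,s)[:2])
```

```text
(317, 4) [0.6981 0.1204]
(316, 214) [0.509  0.0952]
(497, 4) [ 0.7192 -0.0309]
(467, 215) [ 0.5291 -0.0575]
(365, 55) [0.6647 0.072 ]
(435, 57) [0.6718 0.009 ]
(406, 128) [0.6059 0.0213]
```

Emit:
{"fn": "send_rows", "kwargs": {
  "increments": [
    {"claw": 0.1, "dx": 0, "dy": 0, "dz": 0.12, "yaw": 0},
    {"claw": 0.1, "dx": 0, "dy": 0, "dz": 0.24, "yaw": 0},
    {"claw": 0.1, "dx": 0, "dy": 0, "dz": 0.32, "yaw": 0},
    {"claw": 0.1, "dx": 0, "dy": 0, "dz": 0.366, "yaw": 0},
    {"claw": 0.1, "dx": 0, "dy": 0, "dz": 0.366, "yaw": 0},
    {"claw": 0.3, "dx": 0, "dy": 0, "dz": 0.366, "yaw": 0},
    {"claw": 0.5, "dx": 0, "dy": 0, "dz": 0.366, "yaw": 0},
    {"claw": 0.65, "dx": 0, "dy": 0, "dz": 0.366, "yaw": 0},
    {"claw": 0.75, "dx": 0, "dy": 0, "dz": 0.366, "yaw": 0},
    {"claw": 0.85, "dx": 0, "dy": 0, "dz": 0.366, "yaw": 0},
    {"claw": 0.85, "dx": 0, "dy": 0, "dz": 0.366, "yaw": 0}
  ]
}}

```text
time: 3.58
tool_pos: [0.5588, 0.103, 0.0177]
tool_rot: [0.0, 0.998, 0.07, -0.0]
contact_force: [-0.9, -0.2, 0.5]
gripper_width: 0.077
grasp_force: 0.0
```

Emit:
{"fn": "send_rows", "kwargs": {
  "increments": [
    {"claw": 0.95, "dx": 0, "dy": 0, "dz": 0, "yaw": 0},
    {"claw": 1.0, "dx": 0, "dy": 0, "dz": 0, "yaw": 0},
    {"claw": 1.0, "dx": 0, "dy": 0, "dz": 0, "yaw": 0}
  ]
}}

```text
time: 3.95
tool_pos: [0.5589, 0.1029, 0.0177]
tool_rot: [0.0, 0.998, 0.07, -0.0]
contact_force: [-0.1, -0.2, -0.3]
gripper_width: -0.005
grasp_force: 0.0
```

Run:
```python
from h import *
s=manip.state();print(s["time"],s["tool_pos"],s["gripper_width"])
im=manip.grab_frame("wrist")[:,:,::-1];cv2.imwrite("pics/w3.png",im)
```

```text
3.95 [0.5589 0.1029 0.0177] -0.004812707357152573
```

View pics/w3.png

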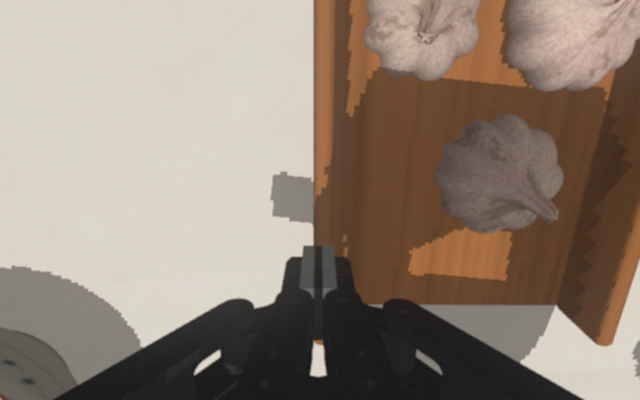

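The fingers shut on nothing even though the wall lies between them in the image at (322,245). The tips may be higher than I assumed, so I'll check from the side.

Run:
```python
from h import *
s=manip.state();p=s["tool_pos"]
im=manip.grab_frame("scene")[:,:,::-1].copy();cv2.imwrite("pics/s3raw.png",im)
uv=proj("scene",p);print(uv,proj("scene",p+[0,0,.04]),proj("scene",[.611,.0335,0]))
u,v=map(int,uv);c=im[v-70:v+50,u-80:u+80]
cv2.imwrite("pics/s3.png",cv2.resize(c,None,fx=5,fy=5,interpolation=cv2.INTER_CUBIC))
```

```text
[297.1916 227.2834] [296.7079 218.2071] [300.582  206.2059]
```

View pics/s3.png

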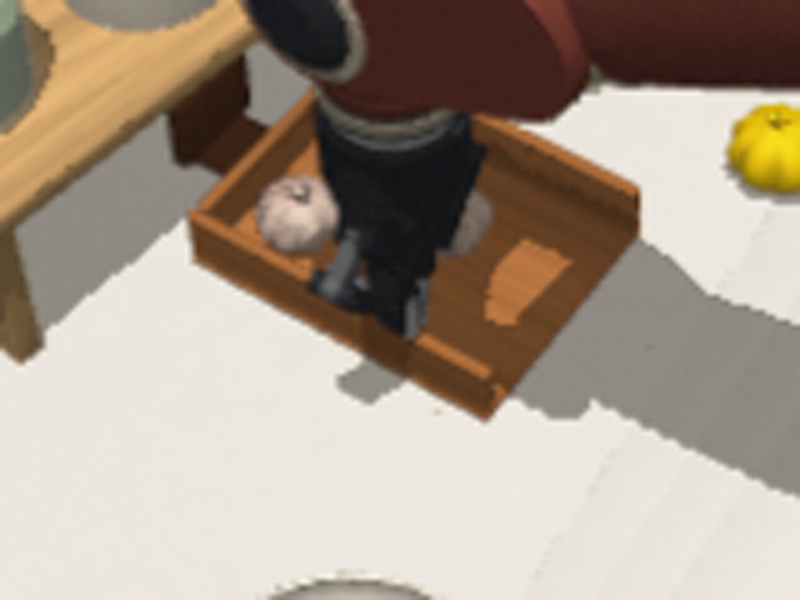

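Emit:
{"fn": "send_rows", "kwargs": {
  "increments": [
    {"claw": 0.1, "dx": 0, "dy": 0, "dz": 0, "yaw": 0},
    {"claw": 0.1, "dx": 0, "dy": 0, "dz": 0, "yaw": 0},
    {"claw": 0.1, "dx": 0, "dy": 0, "dz": 0, "yaw": 0},
    {"claw": 0.1, "dx": 0, "dy": 0, "dz": 0.009, "yaw": 0},
    {"claw": 0.1, "dx": 0, "dy": 0, "dz": 0.018, "yaw": 0},
    {"claw": 0.1, "dx": 0, "dy": 0, "dz": 0.018, "yaw": 0},
    {"claw": 0.5, "dx": 0, "dy": 0, "dz": 0.018, "yaw": 0},
    {"claw": 0.85, "dx": 0, "dy": 0, "dz": 0.018, "yaw": 0},
    {"claw": 0.85, "dx": 0, "dy": 0, "dz": 0.018, "yaw": 0},
    {"claw": 0.95, "dx": 0, "dy": 0, "dz": 0.018, "yaw": 0},
    {"claw": 0.95, "dx": 0, "dy": 0, "dz": 0.018, "yaw": 0}
  ]
}}

```text
time: 5.42
tool_pos: [0.5591, 0.1029, 0.009]
tool_rot: [0.0, 0.998, 0.07, 0.0]
contact_force: [-0.2, -0.6, 1.8]
gripper_width: 0.067
grasp_force: 58.8
```

The wall is now gripped at 59 N, so the real tips sit about 3 cm above the stated TCP. Pulling slowly along the tray's axis.

Emit:
{"fn": "send_rows", "kwargs": {
  "increments": [
    {"claw": 1, "dx": -0.005, "dy": 0, "dz": 0, "yaw": 0},
    {"claw": 1, "dx": -0.015, "dy": 0, "dz": 0, "yaw": 0},
    {"claw": 1, "dx": -0.03, "dy": 0, "dz": 0, "yaw": 0},
    {"claw": 1, "dx": -0.045, "dy": 0, "dz": 0, "yaw": 0},
    {"claw": 1, "dx": -0.06, "dy": 0, "dz": 0, "yaw": 0},
    {"claw": 1, "dx": -0.075, "dy": 0, "dz": 0, "yaw": 0},
    {"claw": 1, "dx": -0.09, "dy": 0, "dz": 0, "yaw": 0},
    {"claw": 1, "dx": -0.105, "dy": 0, "dz": 0, "yaw": 0},
    {"claw": 1, "dx": -0.12, "dy": 0, "dz": 0, "yaw": 0},
    {"claw": 1, "dx": -0.135, "dy": 0, "dz": 0, "yaw": 0},
    {"claw": 1, "dx": -0.15, "dy": 0, "dz": 0, "yaw": 0},
    {"claw": 1, "dx": -0.165, "dy": 0, "dz": 0, "yaw": 0},
    {"claw": 1, "dx": -0.18, "dy": 0, "dz": 0, "yaw": 0},
    {"claw": 1, "dx": -0.195, "dy": 0, "dz": 0, "yaw": 0},
    {"claw": 1, "dx": -0.21, "dy": 0, "dz": 0, "yaw": 0},
    {"claw": 1, "dx": -0.225, "dy": 0, "dz": 0, "yaw": 0},
    {"claw": 1, "dx": -0.24, "dy": 0, "dz": 0, "yaw": 0},
    {"claw": 1, "dx": -0.255, "dy": 0, "dz": 0, "yaw": 0},
    {"claw": 1, "dx": -0.27, "dy": 0, "dz": 0, "yaw": 0},
    {"claw": 1, "dx": -0.285, "dy": 0, "dz": 0, "yaw": 0}
  ]
}}

```text
time: 7.92
tool_pos: [0.4177, 0.083, 0.009]
tool_rot: [0.0, 0.998, 0.07, 0.0]
contact_force: [4.2, 0.6, 5.8]
gripper_width: 0.065
grasp_force: 59.8
```

Emit:
{"fn": "send_rows", "kwargs": {
  "increments": [
    {"claw": 1, "dx": -0.014, "dy": 0, "dz": 0, "yaw": 0},
    {"claw": 1, "dx": -0.027, "dy": 0, "dz": 0, "yaw": 0},
    {"claw": 1, "dx": -0.037, "dy": 0, "dz": 0, "yaw": 0},
    {"claw": 1, "dx": -0.045, "dy": 0, "dz": 0, "yaw": 0},
    {"claw": 1, "dx": -0.05, "dy": 0, "dz": 0, "yaw": 0},
    {"claw": 1, "dx": -0.053, "dy": 0, "dz": 0, "yaw": 0},
    {"claw": 1, "dx": -0.055, "dy": 0, "dz": 0, "yaw": 0},
    {"claw": 1, "dx": -0.055, "dy": 0, "dz": 0, "yaw": 0}
  ]
}}

```text
time: 8.93
tool_pos: [0.3906, 0.0792, 0.009]
tool_rot: [0.0, 0.998, 0.07, 0.0]
contact_force: [3.3, -0.8, 5.4]
gripper_width: 0.066
grasp_force: 59.9
```

Run:
```python
from h import *
s=manip.state();print(s["time"],s["tool_pos"],ang(s),s["gripper_width"],s["contact_force"])
im=manip.grab_frame("scene")[:,:,::-1].copy();cv2.imwrite("pics/s4raw.png",im)
u,v=proj("scene",[.5,.05,.04]).astype(int);print(u-125,v-95)
cv2.imwrite("pics/s4.png",cv2.resize(im[v-95:v+95,u-125:u+125],None,fx=3,fy=3,interpolation=cv2.INTER_CUBIC))
```

```text
8.925 [0.3906 0.0792 0.009 ] 0.13979918530521693 0.06552025341421026 [ 3.3169 -0.8335  5.4385]
201 127
```

View pics/s4.png

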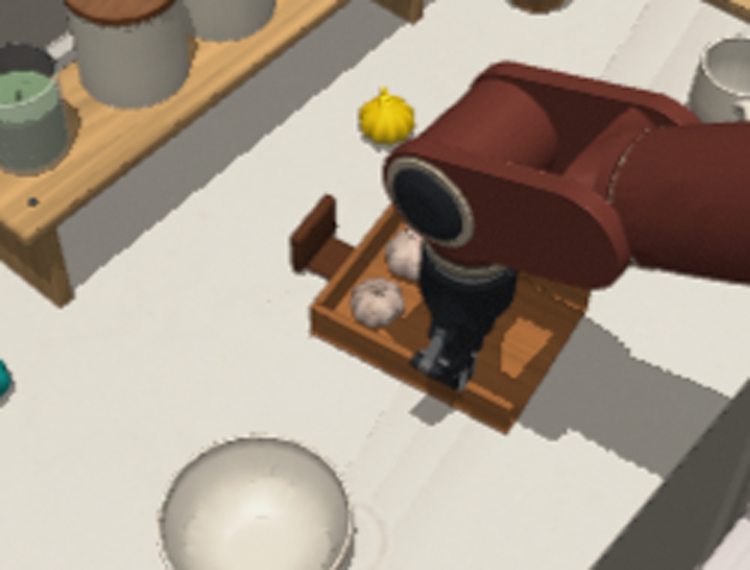

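The tray is out. The handle stands well clear of the riser at crop (315,225), and the bulbs have stayed near the back. Letting go, rising and moving above the handle.

Emit:
{"fn": "send_rows", "kwargs": {
  "increments": [
    {"claw": 0.7, "dx": 0, "dy": 0, "dz": 0, "yaw": 0},
    {"claw": 0.4, "dx": 0, "dy": 0, "dz": 0, "yaw": 0},
    {"claw": 0.2, "dx": 0, "dy": 0, "dz": 0, "yaw": 0},
    {"claw": 0.2, "dx": 0, "dy": 0, "dz": 0, "yaw": 0},
    {"claw": 0.2, "dx": 0, "dy": 0, "dz": -0.06, "yaw": 0},
    {"claw": 0.2, "dx": 0, "dy": 0, "dz": -0.15, "yaw": 0},
    {"claw": 0.2, "dx": 0, "dy": 0, "dz": -0.24, "yaw": 0},
    {"claw": 0.2, "dx": 0.1, "dy": 0.05, "dz": -0.24, "yaw": 0},
    {"claw": -1, "dx": 0.2, "dy": 0.1, "dz": -0.24, "yaw": 0},
    {"claw": -1, "dx": 0.3, "dy": 0.15, "dz": -0.24, "yaw": 0},
    {"claw": -1, "dx": 0.3, "dy": 0.153, "dz": -0.24, "yaw": 0},
    {"claw": -1, "dx": 0.3, "dy": 0.153, "dz": -0.24, "yaw": 0}
  ]
}}

```text
time: 10.48
tool_pos: [0.5491, 0.0244, 0.128]
tool_rot: [-0.0, 0.998, 0.07, -0.001]
contact_force: [-0.7, -0.0, 0.2]
gripper_width: 0.997
grasp_force: 0.0
```

Run:
```python
from h import *
s=manip.state();print(s["time"],s["tool_pos"],ang(s),s["gripper_width"])
im=manip.grab_frame("wrist")[:,:,::-1];cv2.imwrite("pics/w5.png",im)
sc=manip.grab_frame("scene")[:,:,::-1];cv2.imwrite("pics/s5.png",sc)
for u,v in [(292,245),(330,198)]: print(ray("scene",(201+u/3,127+v/3),.056))
hsv=cv2.cvtColor(im,cv2.COLOR_BGR2HSV)
m=((hsv[:,:,1]>90)&(hsv[:,:,2]<110)&((hsv[:,:,0]<15))).astype(np.uint8)
n,l,st,ce=cv2.connectedComponentsWithStats(m)
for i in range(1,n):
    if st[i,4]>150: print(st[i],ce[i])
```

```text
10.475 [0.5491 0.0244 0.128 ] 0.1395099856155846 0.9965393137593536
[0.5783 0.0758 0.056 ]
[0.5894 0.0128 0.056 ]
[  215   124   196   263 13644] [353.2908 240.6041]
[ 222  198   37  189 3232] [241.2683 282.4069]
[263 200  47  37 473] [292.6512 211.6152]
```

View pics/w5.png

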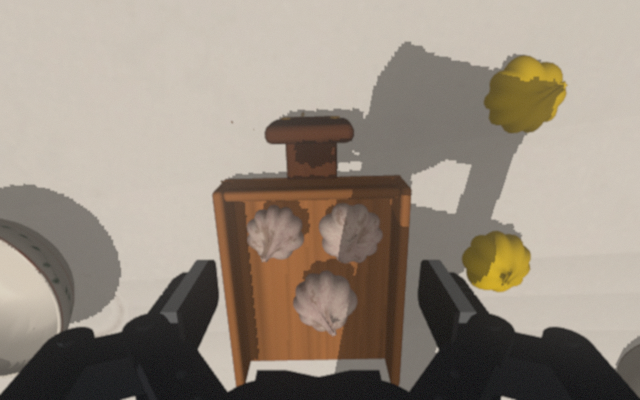

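The wrist view shows the handle's plate from u=265 to 354 at v≈125, with the bulbs at (275,233), (350,232) and (325,302).

Run:
```python
from h import *
s=manip.state()
for uv in[(266,128),(354,128),(309.5,119),(309.5,140),(312,178),(216,188),(410,188)]: print(uv,wray(uv,.056 if uv[1]<150 else .042,s)[:2])
```

```text
(266, 128) [0.5904 0.0665]
(354, 128) [0.599  0.0057]
(309.5, 119) [0.6008 0.0373]
(309.5, 140) [0.5864 0.0353]
(312, 178) [0.5553 0.0295]
(216, 188) [0.5369 0.1025]
(410, 188) [ 0.558  -0.0471]
```

```bash
python3 -c "
from h import *
to([.589,.0363,-.008],.14)"
```

```text
dx 0.0828 dy -0.0116 dz 0.2735 yaw 0.0001
```

Emit:
{"fn": "send_rows", "kwargs": {
  "increments": [
    {"claw": -1, "dx": 0.083, "dy": -0.012, "dz": 0, "yaw": 0},
    {"claw": -1, "dx": 0.083, "dy": -0.012, "dz": 0.05, "yaw": 0},
    {"claw": -1, "dx": 0.083, "dy": -0.012, "dz": 0.1, "yaw": 0},
    {"claw": -1, "dx": 0.083, "dy": -0.012, "dz": 0.15, "yaw": 0},
    {"claw": -1, "dx": 0.083, "dy": -0.012, "dz": 0.2, "yaw": 0},
    {"claw": -1, "dx": 0.083, "dy": -0.012, "dz": 0.24, "yaw": 0},
    {"claw": -1, "dx": 0.083, "dy": -0.012, "dz": 0.26, "yaw": 0},
    {"claw": -1, "dx": 0.083, "dy": -0.012, "dz": 0.274, "yaw": 0},
    {"claw": -1, "dx": 0.083, "dy": -0.012, "dz": 0.274, "yaw": 0},
    {"claw": -0.7, "dx": 0.083, "dy": -0.012, "dz": 0.274, "yaw": 0},
    {"claw": -0.55, "dx": 0.083, "dy": -0.012, "dz": 0.274, "yaw": 0},
    {"claw": -0.5, "dx": 0.083, "dy": -0.012, "dz": 0.274, "yaw": 0},
    {"claw": -0.45, "dx": 0.083, "dy": -0.012, "dz": 0.274, "yaw": 0},
    {"claw": -0.4, "dx": 0.083, "dy": -0.012, "dz": 0.274, "yaw": 0},
    {"claw": -0.4, "dx": 0.083, "dy": -0.012, "dz": 0.274, "yaw": 0}
  ]
}}

```text
time: 12.45
tool_pos: [0.5907, 0.0362, -0.0073]
tool_rot: [-0.0, 0.998, 0.07, 0.001]
contact_force: [-0.4, 1.1, 5.4]
gripper_width: 0.738
grasp_force: 64.1
```

Gripped on the 64 mm width at 64 N. While the tray still stands on the table, I'll check whether the claw target changes the force.

Emit:
{"fn": "send_rows", "kwargs": {
  "increments": [
    {"claw": -0.47, "dx": 0, "dy": 0, "dz": 0, "yaw": 0},
    {"claw": -0.47, "dx": 0, "dy": 0, "dz": 0, "yaw": 0},
    {"claw": -0.47, "dx": 0, "dy": 0, "dz": 0, "yaw": 0}
  ]
}}

```text
time: 12.82
tool_pos: [0.5907, 0.0362, -0.0073]
tool_rot: [-0.0, 0.998, 0.07, 0.001]
contact_force: [-1.6, -0.7, 5.5]
gripper_width: 0.736
grasp_force: 62.7
```

Emit:
{"fn": "send_rows", "kwargs": {
  "increments": [
    {"claw": -0.3, "dx": 0, "dy": 0, "dz": 0, "yaw": 0},
    {"claw": -0.3, "dx": 0, "dy": 0, "dz": 0, "yaw": 0},
    {"claw": -0.3, "dx": 0, "dy": 0, "dz": -0.005, "yaw": 0},
    {"claw": -0.3, "dx": 0, "dy": 0, "dz": -0.01, "yaw": 0},
    {"claw": -0.3, "dx": 0, "dy": 0, "dz": -0.01, "yaw": 0},
    {"claw": -0.3, "dx": 0, "dy": 0, "dz": -0.01, "yaw": 0}
  ]
}}

```text
time: 13.58
tool_pos: [0.5895, 0.0361, -0.0038]
tool_rot: [-0.0, 0.998, 0.07, -0.0]
contact_force: [-0.5, -0.4, -2.9]
gripper_width: 0.739
grasp_force: 66.1
```

Run:
```python
from h import *
s=manip.state();print(s["time"],s["tool_pos"],s["gripper_width"],s["grasp_force"],s["contact_force"],s["ft_torque"])
```

```text
13.575 [ 0.5895  0.0361 -0.0038] 0.7389399888353383 66.06501817703247 [-0.467  -0.4337 -2.9234] [ 0.0739 -0.2202 -0.009 ]
```

Emit:
{"fn": "send_rows", "kwargs": {
  "increments": [
    {"claw": -0.3, "dx": 0, "dy": 0, "dz": -0.006, "yaw": 0},
    {"claw": -0.3, "dx": 0, "dy": 0, "dz": -0.012, "yaw": 0},
    {"claw": -0.3, "dx": 0, "dy": 0, "dz": -0.016, "yaw": 0},
    {"claw": -0.3, "dx": 0, "dy": 0, "dz": -0.018, "yaw": 0},
    {"claw": -0.3, "dx": 0, "dy": 0, "dz": -0.018, "yaw": 0}
  ]
}}

```text
time: 14.2
tool_pos: [0.59, 0.0361, 0.0058]
tool_rot: [0.0, 0.998, 0.07, 0.0]
contact_force: [0.5, -0.6, -2.7]
gripper_width: 0.74
grasp_force: 66.1
```

```bash
cat >> h.py <<'E'
def orange(im):
    h=cv2.cvtColor(im,cv2.COLOR_BGR2HSV)
    m=((h[:,:,1]>110)&(h[:,:,0]<14)&(h[:,:,2]>50)).astype(np.uint8);m[:, :225]=0;m[:130]=0;m[:,350:]=0
    n,l,st,ce=cv2.connectedComponentsWithStats(m);i=1+st[1:,4].argmax()
    pts=np.argwhere(l==i)[:,::-1];return pts
def corners(im):
    p=orange(im).astype(float)
    # extreme along image directions: FL bottom (down), BL (left)
    return p[(p@[.3,1]).argsort()[-4:]].mean(0),p[(p@[-1,.3]).argsort()[-4:]].mean(0),len(p)
E
python3 - <<'E'
from h import *
s=manip.state();print(s["time"],s["tool_pos"],s["grasp_force"],s["contact_force"],s["ft_torque"])
im=manip.grab_frame("scene")[:,:,::-1].copy();cv2.imwrite("pics/s6.png",im)
for f in("s5","s6"): print(f,corners(cv2.imread(f"pics/{f}.png")))
p=np.array([.335,.073,0]);print(proj("scene",p),proj("scene",p+[0,0,.0125]))
E
```

```text
14.2 [0.59   0.0361 0.0058] 66.11165285110474 [ 0.4733 -0.5805 -2.7101] [ 0.0413 -0.3103  0.0022]
s5 (array([348.25, 259.25]), array([305.25, 236.5 ]), 1348)
s6 (array([342.5 , 155.75]), array([291.5, 154.5]), 1577)
[370.1431 271.3532] [370.5568 268.7526]
```

Run:
```python
from h import *
for f in("s5","s6"):
    im=cv2.imread(f"pics/{f}.png");h=cv2.cvtColor(im,cv2.COLOR_BGR2HSV)
    m=((h[:,:,1]>120)&(h[:,:,0]>=8)&(h[:,:,0]<14)&(h[:,:,2]>60)).astype(np.uint8);m[:160]=0;m[:,:270]=0;m[:,420:]=0
    n,l,st,ce=cv2.connectedComponentsWithStats(m);i=1+st[1:,4].argmax();p=np.argwhere(l==i)[:,::-1]
    hull=cv2.convexHull(p.astype(np.int32));ap=cv2.approxPolyDP(hull,3,True)[:,0]
    print(f,st[i],ap.tolist())
for q in([.335,.073],[.527,.1018],[.3615,-.082]): print([proj("scene",np.array([*q,z])) .round(1) for z in(0,.0125,.042,.0545)])
```

```text
s5 [ 303  192   95   79 2877] [[397, 223], [368, 270], [306, 238], [303, 215], [336, 192]]
s6 [ 304  189   95   80 3087] [[398, 220], [368, 268], [307, 236], [304, 211], [337, 189]]
[array([370.1, 271.4]), array([370.6, 268.8]), array([371.6, 262.5]), array([372. , 259.7])]
[array([306.4, 237.3]), array([306.3, 234.6]), array([306.1, 228. ]), array([306.1, 225.2])]
[array([397.1, 228.6]), array([397.6, 225.9]), array([399. , 219.2]), array([399.7, 216.4])]
```

The tray lifts level: its front corners rose about 2–3 px, as expected. I'll set it back down and find how the force responds to fine claw targets, so it can be eased into a pivot.

Emit:
{"fn": "send_rows", "kwargs": {
  "increments": [
    {"claw": -0.3, "dx": 0, "dy": 0, "dz": 0.012, "yaw": 0},
    {"claw": -0.3, "dx": 0, "dy": 0, "dz": 0.022, "yaw": 0},
    {"claw": -0.3, "dx": 0, "dy": 0, "dz": 0.025, "yaw": 0},
    {"claw": -0.475, "dx": 0, "dy": 0, "dz": 0.025, "yaw": 0},
    {"claw": -0.475, "dx": 0, "dy": 0, "dz": 0.025, "yaw": 0}
  ]
}}

```text
time: 14.88
tool_pos: [0.5899, 0.0361, -0.0068]
tool_rot: [-0.0, 0.998, 0.07, -0.0]
contact_force: [-1.1, 0.4, -2.2]
gripper_width: 0.742
grasp_force: 51.4
```

Emit:
{"fn": "send_rows", "kwargs": {
  "increments": [
    {"claw": -0.485, "dx": 0, "dy": 0, "dz": 0, "yaw": 0},
    {"claw": -0.485, "dx": 0, "dy": 0, "dz": 0, "yaw": 0}
  ]
}}

```text
time: 15.12
tool_pos: [0.59, 0.0361, -0.0068]
tool_rot: [-0.0, 0.998, 0.07, 0.0]
contact_force: [-1.0, -0.1, -2.5]
gripper_width: 0.742
grasp_force: 30.4
```

Emit:
{"fn": "send_rows", "kwargs": {
  "increments": [
    {"claw": -0.495, "dx": 0, "dy": 0, "dz": 0, "yaw": 0},
    {"claw": -0.495, "dx": 0, "dy": 0, "dz": 0, "yaw": 0}
  ]
}}

```text
time: 15.38
tool_pos: [0.59, 0.0361, -0.0068]
tool_rot: [-0.0, 0.998, 0.07, -0.0]
contact_force: [-0.2, 0.4, -2.3]
gripper_width: 0.746
grasp_force: 11.7
```

Emit:
{"fn": "send_rows", "kwargs": {
  "increments": [
    {"claw": -0.505, "dx": 0, "dy": 0, "dz": 0, "yaw": 0},
    {"claw": -0.505, "dx": 0, "dy": 0, "dz": 0, "yaw": 0}
  ]
}}

```text
time: 15.62
tool_pos: [0.5904, 0.0361, -0.0063]
tool_rot: [0.0, 0.998, 0.07, 0.0]
contact_force: [-0.1, 0.2, -0.0]
gripper_width: 0.749
grasp_force: 0.2
```

Force follows the target nicely: 51, 30, 12 and 0 N at −0.475, −0.485, −0.495 and −0.505. So the plan is to carry with a firm grip and ease it over the bowl. Regripping and lifting.

Emit:
{"fn": "send_rows", "kwargs": {
  "increments": [
    {"claw": -0.4, "dx": 0, "dy": 0, "dz": 0, "yaw": 0},
    {"claw": -0.3, "dx": 0, "dy": 0, "dz": 0, "yaw": 0},
    {"claw": -0.3, "dx": 0, "dy": 0, "dz": 0, "yaw": 0},
    {"claw": -0.3, "dx": 0, "dy": 0, "dz": -0.01, "yaw": 0},
    {"claw": -0.3, "dx": 0, "dy": 0, "dz": -0.03, "yaw": 0},
    {"claw": -0.3, "dx": 0, "dy": 0, "dz": -0.06, "yaw": 0},
    {"claw": -0.3, "dx": 0, "dy": 0, "dz": -0.09, "yaw": 0},
    {"claw": -0.3, "dx": 0, "dy": 0, "dz": -0.12, "yaw": 0},
    {"claw": -0.3, "dx": 0, "dy": 0, "dz": -0.15, "yaw": 0},
    {"claw": -0.3, "dx": 0, "dy": 0, "dz": -0.18, "yaw": 0},
    {"claw": -0.3, "dx": 0, "dy": 0, "dz": -0.21, "yaw": 0},
    {"claw": -0.3, "dx": 0, "dy": 0, "dz": -0.24, "yaw": 0},
    {"claw": -0.3, "dx": 0, "dy": 0, "dz": -0.265, "yaw": 0},
    {"claw": -0.3, "dx": 0, "dy": 0, "dz": -0.285, "yaw": 0},
    {"claw": -0.3, "dx": 0, "dy": 0, "dz": -0.295, "yaw": 0},
    {"claw": -0.3, "dx": 0, "dy": 0, "dz": -0.3, "yaw": 0},
    {"claw": -0.3, "dx": 0, "dy": 0, "dz": -0.3, "yaw": 0}
  ]
}}

```text
time: 17.75
tool_pos: [0.5898, 0.0361, 0.1429]
tool_rot: [-0.0, 0.998, 0.07, -0.0]
contact_force: [-0.5, -0.5, -3.3]
gripper_width: 0.736
grasp_force: 66.2
```

```bash
cat >> h.py <<'E'
def tray(im,lo=(250,100),hi=(440,360)):
    h=cv2.cvtColor(im,cv2.COLOR_BGR2HSV)
    m=((h[:,:,1]>120)&(h[:,:,0]>=8)&(h[:,:,0]<14)&(h[:,:,2]>60)).astype(np.uint8)
    k=np.zeros_like(m);k[lo[1]:hi[1],lo[0]:hi[0]]=1;m*=k
    n,l,st,ce=cv2.connectedComponentsWithStats(m);i=1+st[1:,4].argmax();p=np.argwhere(l==i)[:,::-1]
    return st[i],cv2.approxPolyDP(cv2.convexHull(p.astype(np.int32)),3,True)[:,0].tolist()
def pred(s,th,a=None):
    """scene pixels of FL,FR bottom, FL,FR wall top, BL,BR top corner for nose-down tilt th deg"""
    a=ang(s);t=np.radians(th);G=s["tool_pos"]+[0,0,.047];o=[]
    for x,y,z in[(-.1,.079,0),(-.1,-.079,0),(-.1,.079,.042),(-.1,-.079,.042),(.1,.079,.042),(.1,-.079,.042)]:
        x-=.145;z-=.04;X=x*np.cos(t)-z*np.sin(t);Z=x*np.sin(t)+z*np.cos(t)
        o.append(proj("scene",G+[X*np.cos(a)-y*np.sin(a),X*np.sin(a)+y*np.cos(a),Z]).round(0).astype(int).tolist())
    return o
E
python3 - <<'E'
from h import *
s=manip.state();print(s["time"],s["tool_pos"],s["grasp_force"],s["ft_torque"])
im=manip.grab_frame("scene")[:,:,::-1].copy();cv2.imwrite("pics/s7.png",im);print(*tray(im))
for th in(0,5,10): print(th,pred(s,th))
to([.607,.323,.143],.14,s)
E
```

```text
17.75 [0.5898 0.0361 0.1429] 66.16798639297485 [ 0.0457 -0.3308 -0.0054]
[ 302  154  104   84 3338] [[405, 187], [373, 237], [305, 203], [302, 179], [337, 154]]
0 [[373, 239], [404, 195], [375, 228], [407, 184], [301, 191], [336, 151]]
5 [[371, 243], [402, 200], [374, 233], [405, 189], [301, 192], [336, 152]]
10 [[368, 247], [398, 204], [372, 238], [403, 194], [301, 193], [336, 153]]
dx 0.1140 dy -0.5633 dz -0.0002 yaw -0.0001
```

The tray is level, with its corners matching the 0° prediction to about 2 px. Carrying it sideways to the bowl.

Emit:
{"fn": "send_rows", "kwargs": {
  "increments": [
    {"claw": -0.3, "dx": 0.001, "dy": -0.004, "dz": 0, "yaw": 0},
    {"claw": -0.3, "dx": 0.003, "dy": -0.016, "dz": 0, "yaw": 0},
    {"claw": -0.3, "dx": 0.007, "dy": -0.034, "dz": 0, "yaw": 0},
    {"claw": -0.3, "dx": 0.012, "dy": -0.059, "dz": 0, "yaw": 0},
    {"claw": -0.3, "dx": 0.018, "dy": -0.088, "dz": 0, "yaw": 0},
    {"claw": -0.3, "dx": 0.025, "dy": -0.122, "dz": 0, "yaw": 0},
    {"claw": -0.3, "dx": 0.032, "dy": -0.159, "dz": 0, "yaw": 0},
    {"claw": -0.3, "dx": 0.04, "dy": -0.198, "dz": 0, "yaw": 0},
    {"claw": -0.3, "dx": 0.048, "dy": -0.239, "dz": 0, "yaw": 0},
    {"claw": -0.3, "dx": 0.057, "dy": -0.282, "dz": 0, "yaw": 0},
    {"claw": -0.3, "dx": 0.066, "dy": -0.324, "dz": 0, "yaw": 0},
    {"claw": -0.3, "dx": 0.074, "dy": -0.365, "dz": 0, "yaw": 0},
    {"claw": -0.3, "dx": 0.082, "dy": -0.404, "dz": 0, "yaw": 0},
    {"claw": -0.3, "dx": 0.089, "dy": -0.441, "dz": 0, "yaw": 0},
    {"claw": -0.3, "dx": 0.096, "dy": -0.475, "dz": 0, "yaw": 0},
    {"claw": -0.3, "dx": 0.102, "dy": -0.504, "dz": 0, "yaw": 0},
    {"claw": -0.3, "dx": 0.107, "dy": -0.529, "dz": 0, "yaw": 0},
    {"claw": -0.3, "dx": 0.111, "dy": -0.547, "dz": 0, "yaw": 0},
    {"claw": -0.3, "dx": 0.113, "dy": -0.559, "dz": 0, "yaw": 0},
    {"claw": -0.3, "dx": 0.114, "dy": -0.563, "dz": 0, "yaw": 0}
  ]
}}

```text
time: 20.3
tool_pos: [0.6072, 0.3229, 0.1432]
tool_rot: [0.0, 0.998, 0.07, -0.0]
contact_force: [-0.1, -0.4, -3.9]
gripper_width: 0.736
grasp_force: 66.2
```

```bash
cat > look.py <<'E'
import sys
from h import *
s=manip.state();print(s["time"],s["tool_pos"],ang(s),s["grasp_force"],s["contact_force"],s["ft_torque"])
im=manip.grab_frame("scene")[:,:,::-1].copy();cv2.imwrite(f"pics/{sys.argv[1]}.png",im)
st,p=tray(im,(170,120),(400,380));print(st,p)
for th in map(float,sys.argv[2:]): print(th,pred(s,th))
# bulbs: pale pinkish blobs
h=cv2.cvtColor(im,cv2.COLOR_BGR2HSV)
m=((h[:,:,0]<14)|(h[:,:,0]>165))&(h[:,:,1]>18)&(h[:,:,1]<75)&(h[:,:,2]>90)
m=cv2.morphologyEx(m.astype(np.uint8),cv2.MORPH_OPEN,np.ones((3,3)))
n,l,q,ce=cv2.connectedComponentsWithStats(m)
print([(ce[i].round(0).tolist(),int(q[i,4])) for i in range(1,n) if 40<q[i,4]<900 and 180<ce[i][0]<400 and ce[i][1]>150])
E
python3 look.py s8 0 5 10
```

```text
20.3 [0.6072 0.3229 0.1432] 0.13981093701944566 66.16901278495789 [-0.0574 -0.3639 -3.9017] [-0.0144 -0.2968 -0.0338]
[ 206  217  118  103 4988] [[323, 257], [322, 266], [283, 319], [209, 275], [206, 266], [211, 245], [249, 217]]
0.0 [[281, 322], [323, 266], [280, 312], [323, 255], [203, 264], [250, 214]]
5.0 [[280, 325], [321, 270], [280, 317], [323, 260], [203, 265], [250, 216]]
10.0 [[278, 328], [319, 273], [279, 321], [322, 265], [203, 266], [250, 217]]
[([255.0, 242.0], 292), ([271.0, 263.0], 444), ([235.0, 263.0], 299)]
```

Level over the bowl, and all three bulbs are in the tray at (255,242), (271,263) and (235,263). Easing the grip in short pulses.

Emit:
{"fn": "send_rows", "kwargs": {
  "increments": [
    {"claw": -0.485, "dx": 0, "dy": 0, "dz": 0, "yaw": 0},
    {"claw": -0.485, "dx": 0, "dy": 0, "dz": 0, "yaw": 0},
    {"claw": -0.4, "dx": 0, "dy": 0, "dz": 0, "yaw": 0}
  ]
}}

```text
time: 20.72
tool_pos: [0.6072, 0.3226, 0.1432]
tool_rot: [0.0, 0.998, 0.07, -0.0]
contact_force: [-0.1, -0.9, -3.2]
gripper_width: 0.734
grasp_force: 66.9
```

```bash
python3 look.py s9 5 10 15
```

```text
20.725 [0.6072 0.3226 0.1432] 0.13951057673049713 66.94035172462463 [-0.115  -0.8618 -3.2012] [ 0.064  -0.3012  0.0034]
[ 205  220  114  109 4945] [[318, 268], [276, 328], [205, 274], [209, 244], [219, 233], [249, 220]]
5.0 [[280, 325], [321, 270], [280, 317], [323, 260], [203, 265], [250, 215]]
10.0 [[278, 328], [319, 273], [279, 321], [322, 265], [203, 266], [250, 216]]
15.0 [[275, 330], [316, 276], [278, 324], [320, 269], [204, 267], [250, 217]]
[([252.0, 246.0], 308), ([233.0, 266.0], 295), ([269.0, 270.0], 437)]
```

About 12–13° nose-down, with the bulbs only just starting to move. I'll hold briefly and look.

Emit:
{"fn": "send_rows", "kwargs": {
  "increments": [
    {"claw": -0.4, "dx": 0, "dy": 0, "dz": 0, "yaw": 0},
    {"claw": -0.4, "dx": 0, "dy": 0, "dz": 0, "yaw": 0},
    {"claw": -0.4, "dx": 0, "dy": 0, "dz": 0, "yaw": 0}
  ]
}}

```text
time: 21.15
tool_pos: [0.6072, 0.3228, 0.1432]
tool_rot: [-0.0, 0.998, 0.07, -0.0]
contact_force: [-0.5, -0.1, -3.4]
gripper_width: 0.735
grasp_force: 66.9
```

```bash
python3 look.py s10 12 16
```

```text
21.15 [0.6072 0.3228 0.1432] 0.13981513738653706 66.93731188774109 [-0.4987 -0.1365 -3.3836] [ 0.049  -0.2864  0.0071]
[ 205  220  114  109 4986] [[318, 269], [276, 328], [205, 274], [209, 244], [217, 235], [249, 220]]
12.0 [[277, 329], [318, 275], [279, 322], [321, 267], [203, 266], [250, 217]]
16.0 [[275, 330], [315, 277], [278, 325], [320, 270], [203, 267], [250, 218]]
[([252.0, 246.0], 299), ([233.0, 266.0], 293), ([269.0, 270.0], 431)]
```

The bulbs stay put at about 13°. I'll raise the grip to keep the lip just over the rim and tip a bit further.

Emit:
{"fn": "send_rows", "kwargs": {
  "increments": [
    {"claw": -0.4, "dx": -0.01, "dy": 0, "dz": -0.03, "yaw": 0},
    {"claw": -0.4, "dx": -0.02, "dy": 0, "dz": -0.06, "yaw": 0},
    {"claw": -0.485, "dx": -0.02, "dy": 0, "dz": -0.06, "yaw": 0},
    {"claw": -0.4, "dx": -0.02, "dy": 0, "dz": -0.06, "yaw": 0},
    {"claw": -0.4, "dx": -0.02, "dy": 0, "dz": -0.06, "yaw": 0}
  ]
}}

```text
time: 21.82
tool_pos: [0.5969, 0.3212, 0.1724]
tool_rot: [0.0, 0.998, 0.07, -0.001]
contact_force: [0.8, 0.2, -2.9]
gripper_width: 0.734
grasp_force: 66.5
```

```bash
python3 look.py s11 13 18 23 28
```

```text
21.825 [0.5969 0.3212 0.1724] 0.1397627758463798 66.50010466575623 [ 0.8073  0.2037 -2.8696] [-0.0138 -0.2834  0.0161]
[ 206  214  117  112 5154] [[322, 265], [278, 325], [206, 270], [210, 238], [221, 227], [251, 214]]
13.0 [[280, 326], [321, 271], [282, 319], [325, 263], [205, 261], [252, 211]]
18.0 [[277, 328], [318, 273], [281, 322], [323, 267], [205, 262], [252, 212]]
23.0 [[273, 329], [314, 275], [278, 325], [320, 270], [205, 263], [252, 213]]
28.0 [[269, 329], [310, 277], [275, 327], [317, 272], [204, 263], [251, 213]]
[([256.0, 242.0], 285), ([235.0, 262.0], 308), ([271.0, 266.0], 455)]
```

Emit:
{"fn": "send_rows", "kwargs": {
  "increments": [
    {"claw": -0.485, "dx": 0, "dy": 0, "dz": -0.01, "yaw": 0},
    {"claw": -0.485, "dx": -0.01, "dy": 0, "dz": -0.02, "yaw": 0},
    {"claw": -0.4, "dx": -0.02, "dy": 0, "dz": -0.02, "yaw": 0},
    {"claw": -0.4, "dx": -0.02, "dy": 0, "dz": -0.02, "yaw": 0}
  ]
}}

```text
time: 22.38
tool_pos: [0.5869, 0.32, 0.1834]
tool_rot: [-0.0, 0.998, 0.07, 0.0]
contact_force: [0.4, -0.1, -3.7]
gripper_width: 0.739
grasp_force: 66.3
```

```bash
python3 look.py s12 18 23 28
```

```text
22.375 [0.5869 0.32   0.1834] 0.14004727833424216 66.3201105594635 [ 0.3544 -0.0696 -3.709 ] [ 0.0303 -0.2821 -0.0463]
[ 207  214  116  114 5191] [[322, 269], [278, 327], [207, 266], [212, 236], [222, 225], [255, 214]]
18.0 [[280, 328], [322, 273], [284, 323], [327, 266], [207, 262], [255, 211]]
23.0 [[277, 329], [318, 275], [282, 325], [324, 269], [207, 262], [255, 212]]
28.0 [[273, 330], [313, 276], [279, 327], [320, 272], [207, 263], [254, 212]]
[([258.0, 243.0], 281), ([237.0, 262.0], 322), ([273.0, 267.0], 462)]
```

Emit:
{"fn": "send_rows", "kwargs": {
  "increments": [
    {"claw": -0.485, "dx": 0, "dy": 0, "dz": 0, "yaw": 0},
    {"claw": -0.485, "dx": 0, "dy": 0, "dz": 0, "yaw": 0},
    {"claw": -0.4, "dx": 0, "dy": 0, "dz": 0, "yaw": 0},
    {"claw": -0.4, "dx": 0, "dy": 0, "dz": 0, "yaw": 0}
  ]
}}

```text
time: 22.92
tool_pos: [0.5874, 0.32, 0.1832]
tool_rot: [-0.0, 0.998, 0.07, -0.0]
contact_force: [-0.1, 0.3, -2.8]
gripper_width: 0.738
grasp_force: 66.2
```

```bash
python3 look.py s13 23 28 33 38
```

```text
22.925 [0.5874 0.32   0.1832] 0.13975774145123987 66.22066497802734 [-0.1136  0.2897 -2.7848] [ 0.0504 -0.3457 -0.0621]
[ 206  214  117  114 5137] [[322, 269], [277, 327], [206, 268], [212, 236], [222, 224], [255, 214]]
23.0 [[276, 329], [317, 275], [282, 325], [324, 269], [207, 262], [255, 212]]
28.0 [[272, 330], [313, 276], [279, 327], [320, 272], [207, 263], [254, 212]]
33.0 [[268, 330], [308, 277], [275, 328], [316, 274], [206, 263], [254, 213]]
38.0 [[263, 329], [303, 277], [271, 329], [312, 275], [206, 264], [253, 213]]
[([257.0, 243.0], 282), ([236.0, 262.0], 317), ([273.0, 268.0], 454)]
```

Emit:
{"fn": "send_rows", "kwargs": {
  "increments": [
    {"claw": -0.49, "dx": 0, "dy": 0, "dz": 0, "yaw": 0},
    {"claw": -0.49, "dx": 0, "dy": 0, "dz": 0, "yaw": 0},
    {"claw": -0.4, "dx": 0, "dy": 0, "dz": 0, "yaw": 0},
    {"claw": -0.4, "dx": 0, "dy": 0, "dz": 0, "yaw": 0}
  ]
}}

```text
time: 23.48
tool_pos: [0.5875, 0.3201, 0.1835]
tool_rot: [-0.0, 0.998, 0.07, 0.0]
contact_force: [0.4, -0.1, -3.2]
gripper_width: 0.74
grasp_force: 65.7
```

```bash
python3 look.py s14 23 28 33 38
```

```text
23.475 [0.5875 0.3201 0.1835] 0.13980308186840587 65.73205590248108 [ 0.4373 -0.057  -3.2031] [ 0.0765 -0.0449  0.0169]
[ 202  215  111  114 4645] [[312, 275], [274, 326], [267, 328], [202, 266], [211, 232], [219, 223], [253, 215]]
23.0 [[276, 329], [317, 275], [282, 325], [324, 269], [207, 262], [255, 212]]
28.0 [[272, 330], [313, 276], [279, 327], [320, 272], [207, 263], [254, 212]]
33.0 [[268, 330], [308, 277], [275, 328], [316, 274], [206, 263], [254, 213]]
38.0 [[263, 329], [303, 277], [271, 329], [312, 275], [206, 264], [253, 213]]
[([260.0, 252.0], 56), ([269.0, 260.0], 250), ([249.0, 278.0], 303), ([283.0, 286.0], 426)]
```

The tray is now at about 37° and the bulbs are rolling toward the lip, so I'll raise it a little to keep the lip off the rim.

Emit:
{"fn": "send_rows", "kwargs": {
  "increments": [
    {"claw": -0.4, "dx": 0.01, "dy": 0, "dz": -0.025, "yaw": 0},
    {"claw": -0.4, "dx": 0.02, "dy": 0, "dz": -0.05, "yaw": 0},
    {"claw": -0.4, "dx": 0.02, "dy": 0, "dz": -0.05, "yaw": 0},
    {"claw": -0.4, "dx": 0.02, "dy": 0, "dz": -0.05, "yaw": 0}
  ]
}}

```text
time: 24.02
tool_pos: [0.5974, 0.3215, 0.2085]
tool_rot: [-0.0, 0.998, 0.07, 0.0]
contact_force: [0.1, -0.1, -3.0]
gripper_width: 0.737
grasp_force: 66.4
```

```bash
python3 look.py s15 28 33 38 43
```

```text
24.025 [0.5974 0.3215 0.2085] 0.13974624693250884 66.42420172691345 [ 0.1208 -0.1401 -2.9527] [ 0.0578 -0.1507  0.0226]
[ 197  206  113  115 6014] [[309, 266], [269, 318], [261, 320], [197, 257], [210, 218], [248, 206]]
28.0 [[268, 322], [309, 268], [274, 319], [316, 264], [201, 254], [249, 203]]
33.0 [[263, 322], [304, 269], [270, 320], [312, 266], [201, 254], [249, 204]]
38.0 [[258, 322], [299, 270], [266, 321], [308, 267], [200, 255], [248, 205]]
43.0 [[253, 321], [294, 270], [262, 321], [303, 268], [199, 255], [248, 205]]
[([294.0, 304.0], 708)]
```

Run:
```python
import cv2
im=cv2.imread("pics/s15.png")
a=cv2.resize(im[190:350,170:400],None,fx=3,fy=3,interpolation=cv2.INTER_CUBIC);cv2.imwrite("pics/v15.png",a)
```

```text
(no output)
```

View pics/v15.png

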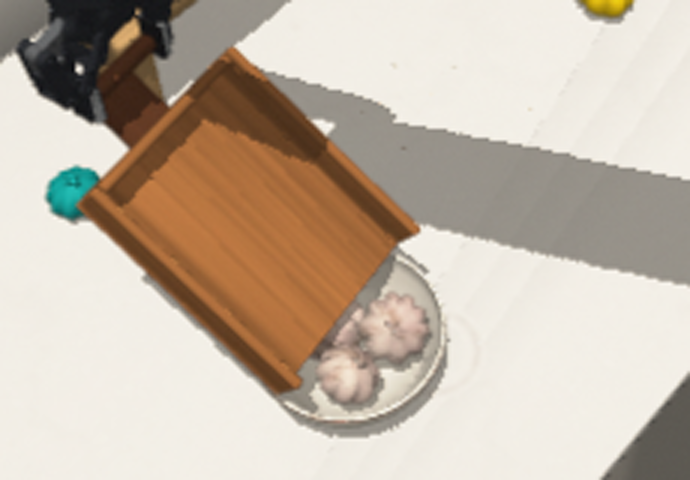

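All three bulbs lie in the bowl at (395,325), (345,375) and (345,335); the tray is empty and the bowl has not moved. Carrying the tray back to its free spot.

Emit:
{"fn": "send_rows", "kwargs": {
  "increments": [
    {"claw": -0.4, "dx": 0, "dy": 0, "dz": -0.04, "yaw": 0},
    {"claw": -0.4, "dx": 0, "dy": 0, "dz": -0.09, "yaw": 0},
    {"claw": -0.4, "dx": 0, "dy": 0, "dz": -0.13, "yaw": 0},
    {"claw": -0.4, "dx": -0.02, "dy": 0.05, "dz": -0.13, "yaw": 0},
    {"claw": -0.4, "dx": -0.06, "dy": 0.12, "dz": -0.13, "yaw": 0},
    {"claw": -0.4, "dx": -0.1, "dy": 0.2, "dz": -0.13, "yaw": 0},
    {"claw": -0.4, "dx": -0.14, "dy": 0.28, "dz": -0.13, "yaw": 0},
    {"claw": -0.4, "dx": -0.18, "dy": 0.36, "dz": -0.13, "yaw": 0},
    {"claw": -0.4, "dx": -0.2, "dy": 0.44, "dz": -0.13, "yaw": 0},
    {"claw": -0.4, "dx": -0.22, "dy": 0.51, "dz": -0.13, "yaw": 0},
    {"claw": -0.4, "dx": -0.234, "dy": 0.545, "dz": -0.13, "yaw": 0},
    {"claw": -0.4, "dx": -0.234, "dy": 0.556, "dz": -0.08, "yaw": 0},
    {"claw": -0.4, "dx": -0.234, "dy": 0.556, "dz": 0, "yaw": 0},
    {"claw": -0.4, "dx": -0.234, "dy": 0.556, "dz": 0.05, "yaw": 0},
    {"claw": -0.4, "dx": -0.234, "dy": 0.556, "dz": 0.08, "yaw": 0},
    {"claw": -0.4, "dx": -0.234, "dy": 0.556, "dz": 0.08, "yaw": 0}
  ]
}}

```text
time: 26.08
tool_pos: [0.5196, 0.0302, 0.1675]
tool_rot: [-0.0, 0.998, 0.07, -0.001]
contact_force: [0.4, -0.2, -1.9]
gripper_width: 0.734
grasp_force: 66.6
```

```bash
sed -i 's/(170,120),(400,380)/(250,120),(440,380)/' look.py; python3 look.py s16 28 33 38 43
```

```text
26.075 [0.5196 0.0302 0.1675] 0.14018889405207274 66.56201362609863 [ 0.3825 -0.2049 -1.9233] [ 0.0313 -0.1437  0.0085]
[ 315  164   94  101 4018] [[408, 218], [380, 260], [371, 264], [315, 208], [325, 184], [355, 164]]
28.0 [[378, 265], [407, 221], [387, 260], [416, 215], [323, 203], [358, 162]]
33.0 [[372, 266], [401, 222], [382, 262], [411, 218], [323, 203], [357, 162]]
38.0 [[366, 266], [396, 223], [377, 264], [406, 220], [322, 204], [356, 163]]
43.0 [[360, 266], [389, 224], [371, 265], [400, 222], [321, 204], [355, 163]]
[]
```

Emit:
{"fn": "send_rows", "kwargs": {
  "increments": [
    {"claw": -0.4, "dx": 0, "dy": 0, "dz": 0.04, "yaw": 0},
    {"claw": -0.4, "dx": 0, "dy": 0, "dz": 0.07, "yaw": 0},
    {"claw": -0.48, "dx": 0, "dy": 0, "dz": 0.083, "yaw": 0},
    {"claw": -0.485, "dx": 0.02, "dy": 0, "dz": 0.106, "yaw": 0},
    {"claw": -0.485, "dx": 0.039, "dy": 0, "dz": 0.129, "yaw": 0},
    {"claw": -0.485, "dx": 0.06, "dy": 0, "dz": 0.158, "yaw": 0},
    {"claw": -0.485, "dx": 0.077, "dy": 0, "dz": 0.187, "yaw": 0},
    {"claw": -0.485, "dx": 0.09, "dy": 0, "dz": 0.213, "yaw": 0},
    {"claw": -0.485, "dx": 0.102, "dy": 0, "dz": 0.24, "yaw": 0},
    {"claw": -0.485, "dx": 0.112, "dy": 0, "dz": 0.265, "yaw": 0},
    {"claw": -0.485, "dx": 0.12, "dy": 0, "dz": 0.29, "yaw": 0},
    {"claw": -0.485, "dx": 0.127, "dy": 0, "dz": 0.315, "yaw": 0},
    {"claw": -0.485, "dx": 0.132, "dy": 0, "dz": 0.332, "yaw": 0},
    {"claw": -0.485, "dx": 0.134, "dy": 0, "dz": 0.341, "yaw": 0},
    {"claw": -0.485, "dx": 0.134, "dy": 0, "dz": 0.341, "yaw": 0}
  ]
}}

```text
time: 28.0
tool_pos: [0.5857, 0.0392, -0.003]
tool_rot: [-0.0, 0.998, 0.07, -0.001]
contact_force: [-1.6, -0.4, -0.5]
gripper_width: 0.742
grasp_force: 27.9
```

```bash
python3 look.py s17 0 3 6
```

```text
28.0 [ 0.5857  0.0392 -0.003 ] 0.13976954955277798 27.936293184757233 [-1.6084 -0.3718 -0.4625] [ 0.0253  0.3061 -0.0077]
[ 304  193   95   81 3865] [[398, 225], [368, 273], [306, 239], [304, 215], [336, 193]]
0.0 [[369, 274], [398, 231], [370, 265], [400, 222], [303, 229], [335, 190]]
3.0 [[367, 276], [396, 234], [370, 268], [399, 225], [303, 229], [335, 191]]
6.0 [[366, 278], [395, 236], [369, 270], [398, 227], [303, 230], [335, 191]]
[([290.0, 303.0], 843)]
```

Down and practically flat. Letting go and rising clear.

Emit:
{"fn": "send_rows", "kwargs": {
  "increments": [
    {"claw": -0.495, "dx": 0, "dy": 0, "dz": 0, "yaw": 0},
    {"claw": -0.505, "dx": 0, "dy": 0, "dz": 0, "yaw": 0},
    {"claw": -0.55, "dx": 0, "dy": 0, "dz": 0, "yaw": 0},
    {"claw": -0.8, "dx": 0, "dy": 0, "dz": 0, "yaw": 0},
    {"claw": -1, "dx": 0, "dy": 0, "dz": 0, "yaw": 0},
    {"claw": -1, "dx": 0, "dy": 0, "dz": -0.04, "yaw": 0},
    {"claw": -1, "dx": 0, "dy": 0, "dz": -0.12, "yaw": 0},
    {"claw": -1, "dx": 0, "dy": 0, "dz": -0.22, "yaw": 0},
    {"claw": -1, "dx": 0, "dy": 0, "dz": -0.32, "yaw": 0},
    {"claw": -1, "dx": 0, "dy": 0, "dz": -0.4, "yaw": 0},
    {"claw": -1, "dx": 0, "dy": 0, "dz": -0.4, "yaw": 0},
    {"claw": -1, "dx": 0, "dy": 0, "dz": -0.4, "yaw": 0}
  ]
}}

```text
time: 29.55
tool_pos: [0.5864, 0.0392, 0.1983]
tool_rot: [0.0, 0.998, 0.07, 0.0]
contact_force: [0.4, 0.1, -0.1]
gripper_width: 1.0
grasp_force: 0.0
```

```bash
python3 look.py s18
python3 - <<'E'
from h import *
# flat tray: bottom/top corner widths via rays
for n,uv,z in[("FLbot",(368,273),0),("BLbot",(306,239),0),("FRtop",(398,225),.042),("BLtop",(304,215),.042),("BRtop",(336,193),.042)]: print(n,ray("scene",uv,z)[:2])
a=cv2.imread("pics/s0.png") if 0 else cv2.imread("pics/scene0.png");b=cv2.imread("pics/s18.png")
for k,(x0,x1,y0,y1) in dict(mortar=(362,400,98,134),bowl=(248,325,268,338)).items():
    print(k,np.abs(a[y0:y1,x0:x1].astype(int)-b[y0:y1,x0:x1]).max(2).mean())
E
```

```text
29.55 [0.5864 0.0392 0.1983] 0.13979380414774012 0.0 [ 0.4105  0.0979 -0.0866] [-0.0049 -0.0149 -0.0448]
[ 304  193   94   81 3793] [[397, 227], [367, 273], [305, 239], [304, 215], [336, 193], [395, 222]]
[]
FLbot [0.3361 0.0804]
BLbot [0.5241 0.1066]
FRtop [ 0.3526 -0.0646]
BLtop [0.5601 0.0737]
BRtop [ 0.5454 -0.0417]
mortar 66.9641812865497
bowl 18.77012987012987
```

Run:
```python
from h import *
b=cv2.imread("pics/s18.png");print("mortar px",b[115,380],b[105,380])
h=cv2.cvtColor(b,cv2.COLOR_BGR2HSV)
m=(((h[:,:,0]<14)|(h[:,:,0]>165))&(h[:,:,1]>18)&(h[:,:,1]<75)&(h[:,:,2]>90)).astype(np.uint8);m[:260]=0;m[345:]=0;m[:,:240]=0;m[:,335:]=0
n,l,q,c=cv2.connectedComponentsWithStats(m);print([(q[i].tolist()) for i in range(1,n) if q[i,4]>20])
t=manip.grab_frame("top")[:,:,::-1];t0=cv2.imread("pics/top0.png")
for u,v in((419,182),(246,262)):
    a=t0[v-16:v+16,u-18:u+18];r=cv2.matchTemplate(t[v-30:v+30,u-32:u+32].copy(),a,cv2.TM_CCOEFF_NORMED);_,mx,_,loc=cv2.minMaxLoc(r);print((u,v),mx,loc)
```

```text
mortar px [ 64  97 132] [22 28 55]
[[270, 285, 43, 39, 1002]]
(419, 182) 0.9997197985649109 (14, 14)
(246, 262) 0.17231415212154388 (11, 11)
```

The mortar is unmoved, the bulbs form one blob inside the bowl at (270–313, 285–324), and the tray matches its earlier flat outline. Handing in.

```bash
python3 -c "
from plant import manip
print(manip.job_done())"
```

```text
the job is handed in; nothing more can be done
None
```

I handed the job in at about 30 s of the 67 s allowed; no verdict came back. The tray was pulled clear and let go, then lifted by its handle and tipped. My last checks showed all three bulbs in the unmoved bowl, the empty tray flat beside it and the mortar unmoved; I did not measure the mug again.

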